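# Bring the etching press's star wheel to its start mark

## Robot

A 6-joint arm with a two-finger parallel gripper is mounted at the origin on the work surface. World frame = base frame: x ahead of the robot, y to its left, z up, the work surface at z = 0. Lengths are in m, angles in rad, forces in N, time in s.
With the tool pointing down it reaches from about 0.275 to 0.75 m from the base axis. Payload 10.2 kg.
Tool frame: the origin (TCP) lies at the very end of the fingers, on their centre line; the grasp point (between the pads) lies 19 mm behind it (r.grip_depth is the distance from the TCP to the grasp point, in m); z points along the fingers, y is the line along which they close (so a half turn about z gives the same grasp; the last joint's range is limited). The gripper opens to 85 mm and grips with 20 to 120 N. Pads are 22 mm wide; open, the fingers measure 114 mm over their backs; the gripper's body (76 mm by 85 mm) begins 54 mm behind the grasp point. The pads swing forward as they close: fully open they stand 13 mm farther back than shut.
Start: joints at [1.113, 0.313, 1.498, -0, 1.331, -0.223], TCP at [0.122, 0.511, 0.231] pointing down, gripper open.
Joint ranges: [-2.94, 2.94], [-0.97, 2.17], [0.19, 2.56], [-1.23, 4.37], [0.02, 3.11], [-2.88, 2.88]. Speed limits (rad/s): [2.39, 2.39, 3.01, 3.14, 3.14, 3.14].

## Interface

Orientations are given as a rotation vector (axis times angle).
In Python, from station import r, eyes, ticket gives the robot as it stands.
- The arm moves only by the tool jog_arm, never from a script. Its argument "increments" is a list of rows, each a list of 3 entries, a list of its own where there are three numbers: the shift along the tool's x, y, z normalised to -1 to 1, where 1 is 0.1 m, then the turn, a rotation vector about the tool's x, y, z normalised to -1 to 1, where 1 is 180 degrees, then the gripper's target within -1 to 1 (fully open at 1, half-way at 0, shut at -1). A call has 1 to 10 rows; each row is the pose to reach, as a shift and turn from the pose commanded when the call began, along the tool's axes at that moment, turning the shorter way round; what a row does not reach only later rows make up. A row lasts 1/12 s, in which the tool goes at most 41.7 mm and 7.16 degrees, less where a joint would pass 70% of its speed; a pose out of reach is approached as far as the arm can. A call with a number of a shift or a turn outside -1 to 1 is refused whole. A call with a gripper value outside its range is refused whole. The fingers move at their own pace and stop on an object; "squeeze" is the grip in N (left out, the last holds). Time passes only in rows, so rows that repeat a pose let the fingers close. It gives the time, the measured TCP pose, the force, the opening and the grip force at its end, in the units of the state.
- r.state(): the state, without advancing time (a new reading comes with each control period).
- eyes.capture(name): name is "side" or "top"; returns (picture, depth): 480x640x3 uint8, red, green, blue; 480x640 float32, m along the optical axis (not along the pixel's ray), 0 where there is no reading.
- eyes.camera_params(name): a dict with "K" (3x3 intrinsics, pixels), "xyz" and "rotation" of the camera in the world. Camera axes: x right, y up, looking along -z (the intrinsics and any distortion apply to the point x, -y, -z); pixel columns grow to the right and rows downward; lengths in m; the calibration is good to about 2 mm. A picture is of the moment at which its call begins. camera_params takes no time and is no camera call.
- ticket.close_job(): hands the job in; it is judged then, once.
Trained networks look in the newest picture that a camera, given by its name, has taken for a name from the list of things; names that differ only in an ending like _2 or _b are one class to them, and where a whole thing is asked for, a point or a joint stands for the part that bears it (a point fixed in the world has none). Each returns a list of dicts, best first, with "p" (0 to 1); they miss things now and then, are a little off and sometimes report something else, mostly with a low value. They report only what shows in the picture. A call takes as long as a camera call.
- eyes.trace(name, camera): "pixels" (480x640 bool, what is visible of it).
- eyes.landmark_of(name, camera): "xyz" ([x, y, z] in m, in world coordinates, good to about 4 mm: a listed point, or the origin of a listed thing).
The state is a dict: "clock": time; "qpos": joint angles; "dq": joint speeds; "tau": joint torques, N m; "eef_pos": TCP position; "orientation": TCP orientation; "ft_force": force on the tool from outside, world axes, zero at the start; "moment": the same for the moment, N m; "grip_width": finger opening in m; "grip_force": force on a finger pad.
Only numpy, scipy, OpenCV 4.12 (cv2) and the standard library are available. Lean on these libraries where they do the work, as an engineer would, in place of code of your own. Each camera call takes 0.05 s, during which the arm holds its last target. There are 200 camera calls.

## Task

Set the small etching press to its start mark: turn its star wheel, gently pushing spoke after spoke with the fingers, until the one spoke that ends in a ball points straight up. Either direction will do. Let go of the wheel and leave everything standing on the press and around it where it is.

Things in the scene. Friction and masses are not known exactly. Their poses are not given: they have to be found in the camera images.
- press: Table-top etching press, fixed. Origin: on the table under its middle. Its x axis runs along the wheel's shaft, from press to wheel (away from the robot, within 0.3 rad); z is up. Bed 150 mm along x by 420 mm along y, top 129 mm above the table; grey cheeks 130 mm along y, 226 mm high with bolt heads, outer face on the wheel's side at x = 99 mm.
- hub (a point): Centre of the star wheel's hub, on the shaft axis, 150 mm along the press's x from its origin and 170 mm above the table; axes as the press. The upright wheel lies in its y-z plane, with nothing else of the press in that plane. Hub drum 64 mm in diameter, 44 mm long.
- wheel (a joint): Star wheel angle, rad: 0 or any whole turn = ball-ended spoke straight up; growing turns it from up to the press's -y side. No stops; starts at 1.9 to 4.4; dry friction of 0.45 N m, no coasting. Rimless: five round steel spokes 16 mm thick, 72 degrees apart, the ball-ended one at this angle; the four plain ones have hemispherical ends 140 mm from the axis.
- ball (a point): Centre of the steel ball (38 mm in diameter) on the end of one spoke, 137 mm from the shaft axis. It turns with the wheel; its z axis points outward along the spoke.
- dropper: Loose amber dropper bottle, 36 mm in diameter, 88 mm high, on the table in front of the wheel's lower part. Origin under its centre. To be left alone, as all the following.
- medium: Loose white plastic bottle, 52 mm in diameter, 135 mm high, on the table to the left. Origin under its centre.
- ink_tin: Loose flat ink tin, 56 mm in diameter, 34 mm high, standing on the press bed. Origin under its centre.
- plate: Loose copper printing plate, 90 x 70 x 4 mm, lying on the press bed. Origin under its centre.
- brush_pot: Loose white pot of brushes, 72 mm in diameter, 100 mm high, brushes up to about 215 mm, on the table to the right. Origin under its centre.
- brayer: Loose ink roller lying on the table to the left: rubber roller 34 mm in diameter and 90 mm long along its y, wooden handle towards its -x, 164 mm long overall. Origin on the table under the rubber roller's centre.
- tube: Loose paint tube, 103 x 30 x 16 mm, lying along its x on the table to the right. Origin under the tube's middle.

How it is judged:
At the end, for the whole second after the job is handed in: The ball-ended spoke points straight up within 0.12 rad (7 degrees), the wheel is at rest, and every loose thing stands within 20 mm of where it began, the bottles, tin and pot upright (angle between ball's own z axis and vertical below 0.12 rad and velocity of joint wheel between -0.05 and 0.05 rad/s and distance of each of dropper, medium, ink_tin, plate, brush_pot, brayer, tube from where it was at the start of the episode below 0.02 m and angle between each of dropper, medium, ink_tin, brush_pot's own z axis and vertical below 0.3 rad); the robot touches nothing.
It fails at once if a loose thing was shoved, lifted or carried (more than 20 mm) (distance of any of dropper, medium, ink_tin, plate, brush_pot, brayer, tube from where it was at the start of the episode above 0.02 m).
It fails at once if a bottle, the tin or the brush pot was tipped (more than 0.3 rad) (angle between any of dropper, medium, ink_tin, brush_pot's own z axis and vertical above 0.3 rad).
It fails at once if the wheel or the press was forced or squeezed hard with the fingers (over 50 N) (contact force between the fingers and press above 50 N).
It also fails if it takes over 67 s, if anything falls off the work surface, if the arm or the gripper's body presses on something with over 40 N, if the wrist force passes 120 N, or if a joint passes its speed limit or range.

## Working session

There is one attempt and no reset: what is moved stays moved. The work goes in short steps, Python scripts to look and compute and a tool call to move; the robot and the scene stay as the last step left them, time stands still between calls to the robot, and variables do not carry over. Pictures are saved under pics/ and viewed, at most 10 in all, crops included, and the job is handed in when it is done.

Besides the shell and the picture viewer there is one more tool, called after "Emit:" as name(argument=value, ...) on one line, values as JSON. jog_arm: Moves the arm, as the interface text tells. Its arguments: {"type":"object","properties":{"increments":{"type":"array","items":{"type":"array"}},"squeeze":{"type":"number"}},"required":["increments"]}

```bash
mkdir -p pics; cat > h.py <<'E'
from station import r, eyes, ticket
import numpy as np, cv2
from scipy.spatial.transform import Rotation as R
def best(n,c):
    l=eyes.landmark_of(n,c); return [(np.round(d['xyz'],3).tolist(),round(d['p'],2)) for d in l[:2]]
E
python3 - <<'E'
from h import *
for c in ['side','top']:
    p,d=eyes.capture(c); cv2.imwrite(f'pics/{c}0.png',p[:,:,::-1]); np.save(f'{c}d.npy',d)
    k=eyes.camera_params(c); print(c,np.round(k['K'],0).tolist(),np.round(k['xyz'],3),np.round(k['rotation'],3).tolist())
    for n in 'press hub ball dropper medium ink_tin plate brush_pot brayer tube'.split(): print(n,best(n,c))
s=r.state(); print(s['clock'],s['eef_pos'],s['orientation'])
E
```

```text
side [[584.0, 0.0, 325.0], [0.0, 584.0, 231.0], [0.0, 0.0, 1.0]] [-0.015 -0.98   0.913] [0.98, -0.257, -0.462]
press [([0.425, -0.084, 0.002], 0.81)]
hub [([0.454, -0.216, 0.125], 0.7), ([0.571, -0.053, 0.17], 0.64)]
ball [([0.634, 0.369, 0.002], 0.45)]
dropper [([0.689, -0.089, 0.002], 0.95), ([0.401, 0.05, 0.133], 0.53)]
medium [([0.414, 0.418, -0.001], 0.83)]
ink_tin [([0.454, -0.216, 0.125], 0.89)]
plate [([0.398, 0.048, 0.134], 0.8)]
brush_pot [([0.637, -0.406, -0.001], 0.62)]
brayer [([0.631, 0.371, 0.004], 0.75), ([0.397, 0.05, 0.131], 0.72)]
tube [([0.595, -0.169, 0.102], 0.71), ([0.36, -0.411, 0.001], 0.6)]
top [[495.0, 0.0, 320.0], [0.0, 495.0, 236.0], [0.0, 0.0, 1.0]] [ 0.384 -0.018  1.568] [0.094, -0.059, -1.591]
press []
hub [([0.571, -0.052, 0.164], 0.73)]
ball [([0.588, -0.171, 0.103], 0.62)]
dropper [([0.691, -0.087, -0.0], 0.71)]
medium [([0.414, 0.42, -0.0], 0.67)]
ink_tin [([0.455, -0.221, 0.126], 0.88)]
plate [([0.4, 0.046, 0.131], 0.59)]
brush_pot [([0.638, -0.406, -0.001], 0.55)]
brayer [([0.625, 0.372, -0.006], 0.77)]
tube [([0.362, -0.416, 0.007], 0.69), ([0.587, -0.173, 0.101], 0.46)]
1.1 [0.12214894 0.51059628 0.23129363] [-3.67934993e-01 -3.11996054e+00  2.32011016e-05]
```

View pics/side0.png

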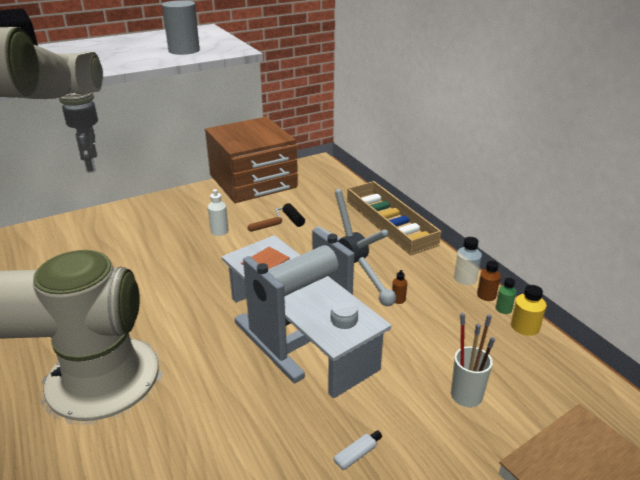

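View pics/top0.png

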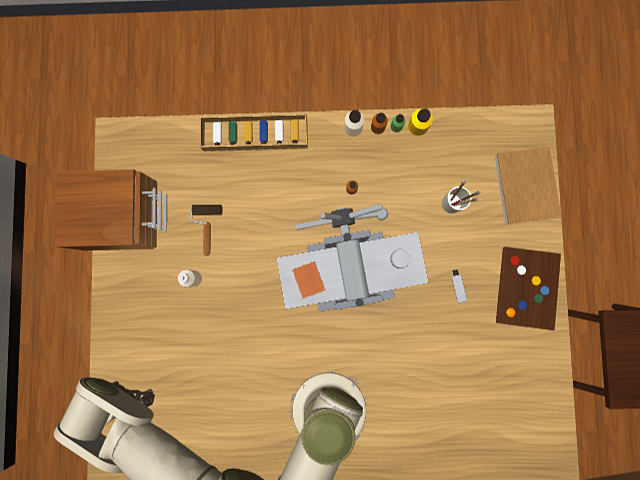

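The top view shows the hub at about (343,215) and the ball at (381,213). In the side view the ball is low on the -y side at (387,297) and the dropper is at (400,288). The ball is about 119° from up. I can push the spoke 47° from up towards +y over the top, which brings the ball up. First I raise the arm, shut the fingers and align the tool with the press (yaw about 0.18).

Emit:
jog_arm(increments=[[[0,0,-1],[0,0,-0.132],-1],[[0,0,-1],[0,0,-0.132],-1],[[0,0,-1],[0,0,-0.132],-1],[[0,0,-1],[0,0,-0.132],-1],[[0,0,-1],[0,0,-0.132],-1],[[0,0,-1],[0,0,-0.132],-1]], squeeze=20)

```text
clock: 1.6
eef_pos: [0.1221, 0.5104, 0.3308]
orientation: [0.279, -3.129, 0.001]
ft_force: [-0.2, -0.2, -0.1]
grip_width: 0.0129
grip_force: 0.0
```

Emit:
jog_arm(increments=[[[-1,-1,-0.8],[0,0,0],-1],[[-1,-1,-0.8],[0,0,0],-1],[[-1,-1,-0.8],[0,0,0],-1],[[-1,-1,-0.8],[0,0,0],-1],[[-1,-1,-0.8],[0,0,0],-1],[[-1,-1,-0.8],[0,0,0],-1]])

```text
clock: 2.1
eef_pos: [0.2395, 0.4296, 0.411]
orientation: [0.276, -3.129, 0.0]
ft_force: [-0.6, -0.0, -0.2]
grip_width: 0.0002
grip_force: 0.0
```

Emit:
jog_arm(increments=[[[-1,-1,0],[0,0,0],-1],[[-1,-1,0],[0,0,0],-1],[[-1,-1,0],[0,0,0],-1],[[-1,-1,0],[0,0,0],-1],[[-1,-1,0],[0,0,0],-1]])

```text
clock: 2.52
eef_pos: [0.3564, 0.3485, 0.4092]
orientation: [0.276, -3.126, 0.003]
ft_force: [0.4, 0.5, 0.4]
grip_width: 0.0002
grip_force: 0.0
```

Emit:
jog_arm(increments=[[[-1,-1,0],[0,0,0],-1],[[-1,-1,0],[0,0,0],-1],[[-1,-1,0],[0,0,0],-1],[[-1,-1,0],[0,0,0],-1],[[-1,-1,0],[0,0,0],-1]])

```text
clock: 2.93
eef_pos: [0.4723, 0.2685, 0.4092]
orientation: [0.277, -3.126, 0.001]
ft_force: [-0.3, 1.2, -0.0]
grip_width: 0.0001
grip_force: 0.0
```

Emit:
jog_arm(increments=[[[0,-1,0],[0,0,0],-1],[[0,-1,0],[0,0,0],-1],[[0,-1,0],[0,0,0],-1],[[0,-1,0],[0,0,0],-1]])

```text
clock: 3.27
eef_pos: [0.4882, 0.17, 0.411]
orientation: [0.279, -3.128, 0.0]
ft_force: [0.6, -0.5, -0.1]
grip_width: 0.0002
grip_force: 0.0
```

Emit:
jog_arm(increments=[[[0,-1,0],[0,0,0],-1],[[0,-1,0],[0,0,0],-1],[[0,-1,0],[0,0,0],-1],[[0,-1,0],[0,0,0],-1]])

```text
clock: 3.6
eef_pos: [0.5066, 0.0721, 0.4107]
orientation: [0.279, -3.128, -0.0]
ft_force: [-0.5, 0.1, -0.1]
grip_width: 0.0002
grip_force: 0.0
```

Emit:
jog_arm(increments=[[[0,-1,0],[0,0,0],-1],[[0,-1,0],[0,0,0],-1],[[0,-1,0],[0,0,0],-1],[[0,-1,0],[0,0,0],-1]])

```text
clock: 3.93
eef_pos: [0.525, -0.026, 0.4105]
orientation: [0.28, -3.128, -0.001]
ft_force: [-0.1, 1.4, -0.8]
grip_width: -0.0001
grip_force: 0.0
```

Emit:
jog_arm(increments=[[[0,-1,0],[0,0,0],-1],[[0,-1,0],[0,0,0],-1],[[0,-1,0],[0,0,0],-1],[[0,-1,0],[0,0,0],-1]])

```text
clock: 4.27
eef_pos: [0.5433, -0.1243, 0.4102]
orientation: [0.28, -3.128, -0.002]
ft_force: [0.3, -0.0, 0.3]
grip_width: 0.0001
grip_force: 0.0
```

Emit:
jog_arm(increments=[[[-0.4,-0.8,0],[0,0,0],-1],[[-0.4,-0.8,0],[0,0,0],-1],[[-0.4,-0.8,0],[0,0,0],-1],[[-0.4,-0.8,0.3],[0,0,0],-1],[[-0.4,-0.8,0.6],[0,0,0],-1],[[-0.4,-0.8,1],[0,0,0],-1],[[-0.4,-0.8,1],[0,0,0],-1]])

```text
clock: 4.85
eef_pos: [0.5944, -0.1908, 0.3028]
orientation: [0.286, -3.115, -0.015]
ft_force: [0.6, -0.1, -2.4]
grip_width: 0.0
grip_force: 0.0
```

```bash
python3 - <<'E'
from h import *
p,d=eyes.capture('side'); cv2.imwrite('pics/side1.png',cv2.resize(p[130:330,230:480,::-1],(750,600),interpolation=cv2.INTER_CUBIC))
eyes.capture('top')
for c in['side','top']:
  for n in ['hub','ball','press']: print(c,n,best(n,c))
print(r.state()['eef_pos'])
E
```

```text
side hub [([0.573, -0.052, 0.172], 0.57)]
side ball [([0.596, -0.17, 0.101], 0.94)]
side press [([0.416, 0.421, -0.007], 0.74), ([0.427, -0.082, 0.001], 0.6)]
top hub [([0.573, -0.05, 0.166], 0.72)]
top ball []
top press [([0.424, -0.078, 0.001], 0.95)]
[ 0.59674312 -0.1959893   0.31316539]
```

View pics/side1.png

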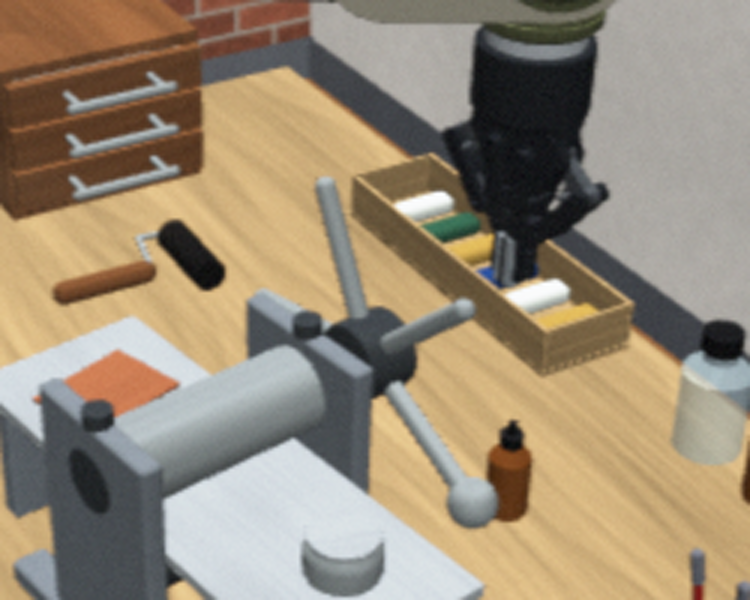

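The picture shows the shut fingers in free air on the -y side, above the slanted upper spoke (tip at about (465,310) in the crop), with the ball below at (472,500). I go down behind that spoke.

Emit:
jog_arm(increments=[[[0,0,0.3],[0,0,0],-1],[[0,0,0.6],[0,0,0],-1],[[0,0,0.8],[0,0,0],-1],[[0,0,0.8],[0,0,0],-1]])

```text
clock: 5.58
eef_pos: [0.5951, -0.1955, 0.2276]
orientation: [0.281, -3.124, -0.006]
ft_force: [-0.6, 0.6, -0.1]
grip_width: -0.0001
grip_force: 0.0
```

Emit:
jog_arm(increments=[[[0,0.08,0],[0,0,0],-1],[[0,0.16,-0.03],[0,0,0],-1],[[0,0.25,-0.06],[0,0,0],-1],[[0,0.34,-0.1],[0,0,0],-1],[[0,0.43,-0.15],[0,0,0],-1],[[0,0.52,-0.2],[0,0,0],-1],[[0,0.61,-0.25],[0,0,0],-1],[[0,0.7,-0.3],[0,0,0],-1]])

```text
clock: 6.25
eef_pos: [0.5848, -0.1279, 0.2653]
orientation: [-0.28, 3.122, -0.009]
ft_force: [2.6, -7.1, 4.0]
grip_width: -0.0
grip_force: 3.5
```

Emit:
jog_arm(increments=[[[0,0.09,0],[0,0,0],-1],[[0,0.18,0],[0,0,0],-1],[[0,0.27,-0.03],[0,0,0],-1],[[0,0.36,-0.05],[0,0,0],-1],[[0,0.45,-0.05],[0,0,0],-1],[[0,0.54,-0.05],[0,0,0],-1],[[0,0.63,-0.05],[0,0,0],-1],[[0,0.72,-0.05],[0,0,0],-1]])

```text
clock: 6.92
eef_pos: [0.5713, -0.0559, 0.2683]
orientation: [-0.282, 3.125, -0.004]
ft_force: [4.4, -3.6, -0.1]
grip_width: 0.0002
grip_force: 2.5
```

Emit:
jog_arm(increments=[[[0,0.08,0],[0,0,0],-1],[[0,0.16,0.01],[0,0,0],-1],[[0,0.24,0.02],[0,0,0],-1],[[0,0.32,0.03],[0,0,0],-1],[[0,0.4,0.05],[0,0,0],-1],[[0,0.47,0.07],[0,0,0],-1],[[0,0.47,0.07],[0,0,0],-1]])

```text
clock: 7.5
eef_pos: [0.5622, -0.0087, 0.2602]
orientation: [-0.284, 3.128, -0.001]
ft_force: [0.4, -0.9, 0.6]
grip_width: -0.0
grip_force: 0.3
```

```bash
cat >> h.py <<'E'
def look(n):
    p,d=eyes.capture('side'); cv2.imwrite(f'pics/{n}.png',cv2.resize(p[130:330,230:480,::-1],(750,600),interpolation=cv2.INTER_CUBIC))
    eyes.capture('top'); ax=np.array([-.182,.983])
    for c in['side','top']:
        b=best('ball',c); print(c,b)
        for x,_ in b:
            v=np.array(x)-[.572,-.0515,.17]; print('angle',np.degrees(np.arctan2(-v[:2]@ax,v[2])).round(1),np.hypot(v[:2]@ax,v[2]).round(3))
    s=r.state(); v=s['eef_pos']-np.array([.572,-.0515,.17]); print('tcp p',(v[:2]@[.983,.182]).round(4),(v[:2]@ax).round(4),v[2].round(4),s['ft_force'],s['clock'])
E
python3 -c "
from h import *
look('s2')"
```

```text
side [([0.585, -0.134, 0.278], 0.8)]
angle 37.7 0.136
top [([0.579, -0.136, 0.28], 0.77)]
angle 37.5 0.139
tcp p -0.0019 0.0427 0.0898 [ 0.07531386  0.5107692  -0.38115229] 7.7
```

View pics/s2.png

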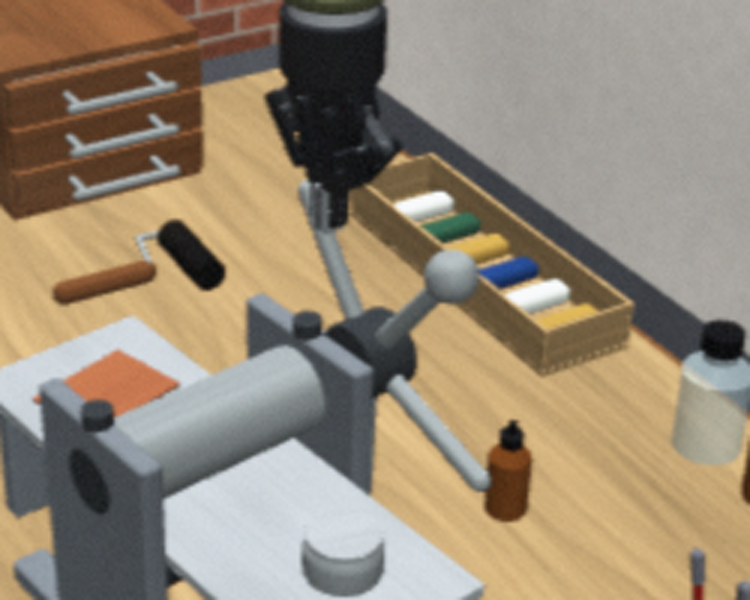

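The ball is now at (452,277) in the crop, 37.6° short of up, and the pushed spoke rests against the fingers. I keep following the arc to about 4° short.

Emit:
jog_arm(increments=[[[0,0.08,0],[0,0,0],-1],[[0,0.16,0.01],[0,0,0],-1],[[0,0.23,0.04],[0,0,0],-1],[[0,0.3,0.1],[0,0,0],-1],[[0,0.37,0.18],[0,0,0],-1],[[0,0.41,0.24],[0,0,0],-1],[[0,0.45,0.3],[0,0,0],-1],[[0,0.48,0.35],[0,0,0],-1],[[0,0.51,0.39],[0,0,0],-1],[[0,0.51,0.39],[0,0,0],-1]])

```text
clock: 8.53
eef_pos: [0.5528, 0.0406, 0.2192]
orientation: [0.283, -3.127, -0.001]
ft_force: [0.7, -0.2, 1.5]
grip_width: 0.0002
grip_force: 0.5
```

```bash
python3 -c "
from h import *
look('s3')"
```

```text
side [([0.577, -0.063, 0.306], 0.74), ([0.633, -0.405, 0.0], 0.16)]
angle 5.1 0.137
angle 115.4 0.397
top [([0.57, -0.059, 0.304], 0.59)]
angle 3.0 0.134
tcp p -0.0021 0.0936 0.05 [ 1.24181474 -0.34114427 -0.31932399] 8.7333
```

View pics/s3.png

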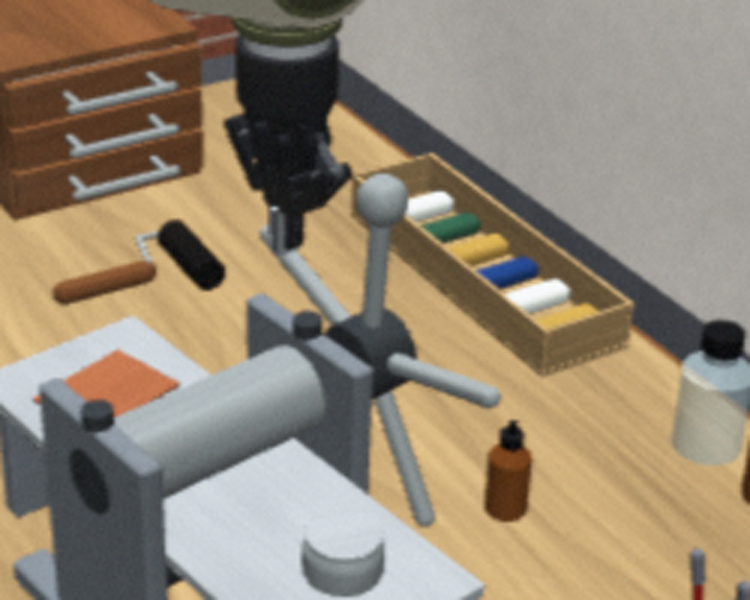

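The ball is nearly up, at (381,200) in the crop and about 4° short. One more push of about 8 mm, then I lift away.

Emit:
jog_arm(increments=[[[0,0.01,0.02],[0,0,0],-1],[[0,0.015,0.04],[0,0,0],-1],[[0,0.02,0.06],[0,0,0],-1],[[0,0.025,0.075],[0,0,0],-1],[[0,0.025,0.075],[0,0,0],-1],[[0,0.025,0.075],[0,0,0],-1]])

```text
clock: 9.23
eef_pos: [0.5528, 0.0427, 0.2127]
orientation: [0.282, -3.129, -0.0]
ft_force: [-0.7, 1.8, 2.7]
grip_width: -0.0002
grip_force: 1.0
```

Emit:
jog_arm(increments=[[[0,0.05,-0.1],[0,0,0],-1],[[0,0.25,-0.3],[0,0,0],-1],[[0,0.5,-0.6],[0,0,0],-1],[[0,0.8,-0.9],[0,0,0],-1],[[0,1,-1],[0,0,0],-1],[[0,1,-1],[0,0,0],-1],[[0,1,-1],[0,0,0],-1]])

```text
clock: 9.82
eef_pos: [0.5347, 0.1417, 0.3132]
orientation: [-0.285, 3.128, -0.001]
ft_force: [0.6, -0.2, -0.6]
grip_width: -0.0001
grip_force: 0.0
```

```bash
python3 -c "
from h import *
look('s4'); look('s5'); 
for n in 'hub dropper medium ink_tin plate brush_pot brayer tube'.split(): print(n,best(n,'side')[:1],best(n,'top')[:1])"
```

```text
side [([0.575, -0.054, 0.305], 0.75), ([0.401, 0.049, 0.131], 0.37)]
angle 1.3 0.135
angle -106.7 0.136
top [([0.569, -0.054, 0.306], 0.73)]
angle 0.8 0.136
tcp p -0.0016 0.195 0.1418 [ 0.44179673 -0.85395654  0.44526418] 10.0167
side [([0.574, -0.052, 0.305], 0.61)]
angle 0.4 0.135
top [([0.569, -0.053, 0.306], 0.78)]
angle 0.4 0.136
tcp p -0.0014 0.1954 0.1424 [-0.1091102  -0.37890677  0.49873297] 10.2167
hub [([0.567, -0.054, 0.173], 0.72)] [([0.57, -0.052, 0.167], 0.87)]
dropper [([0.688, -0.086, -0.002], 0.58)] [([0.689, -0.087, 0.0], 0.48)]
medium [([0.414, 0.421, -0.002], 0.73)] [([0.414, 0.419, -0.0], 0.77)]
ink_tin [([0.454, -0.21, 0.129], 0.63)] [([0.457, -0.222, 0.13], 0.53)]
plate [([0.401, 0.05, 0.129], 0.93)] [([0.401, 0.046, 0.13], 0.68)]
brush_pot [([0.637, -0.404, 0.002], 0.87)] [([0.635, -0.402, -0.002], 0.73)]
brayer [([0.632, 0.37, 0.0], 0.57)] [([0.626, 0.37, -0.007], 0.61)]
tube [([0.362, -0.413, 0.001], 0.63)] [([0.363, -0.416, 0.006], 0.54)]
```

View pics/s5.png

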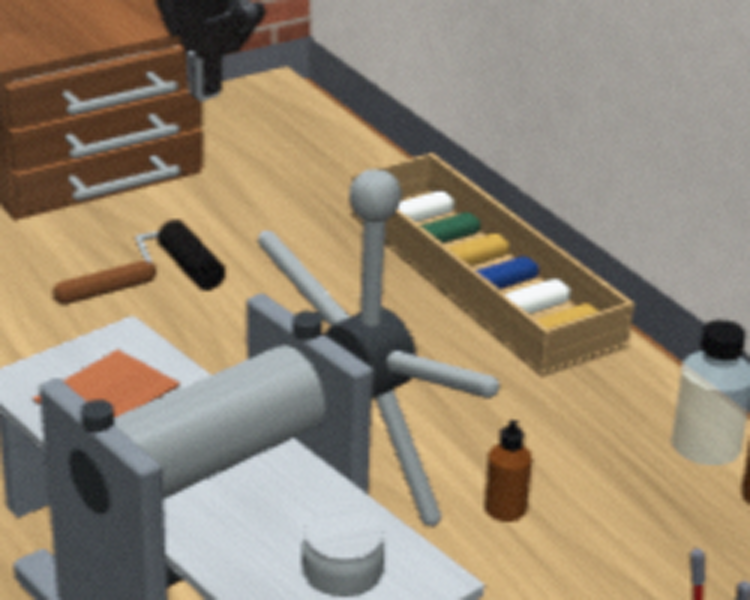

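The ball stands upright at (375,195), within about 1°. The gripper is clear of the wheel and nothing else has moved, so I hand in.

```bash
python3 -c "
from h import *
print(ticket.close_job())"
```

```text
the job is handed in; nothing more can be done
None
```

I turned the star wheel until the ball-ended spoke pointed straight up, measured within about 1°. The wheel is released, no loose thing measurably moved, and the job was handed in at about 10 s on the clock; no verdict came back.

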